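# Change the packing jig over to the long format

### The job

Set the blue packing jig for the long format: draw the red-handled locking pin out of the yellow stop and park it in the open notch of the bracket beside the jig, hanging upright by its flange and fully home in the notch. With the pin parked, slide the yellow stop out to the end of its travel, away from the fixed rail, then lay the green spacer plate flat and square on the grey bed, lengthwise between rail and stop and not hanging over the bed's open edges. Leave the other things on the table where they are.

Things in the scene. Friction and masses are not known exactly. Their poses are not given: they have to be found in the camera images.
- jig: Packing jig, fixed to the table: blue base 230 (x) x 240 (y from -115 to +125) x 15 mm. Origin at its underside; x away from the robot, y towards the fixed aluminium rail (inner face at y = +55, 20 thick, top 45 above the table), z up. It carries the grey bed, the yellow stop, the tilted bore and a light bar. A rubber block at y = -86 to -96 ends the stop's travel.
- light_bar (a point): Centre of the underside of the aluminium light bar of the jig, 184 mm above the table. The bar is 30 x 30 mm and 170 mm long, along the jig's y, on one 30 mm post at its +y end. It hangs just above and beyond the pin: a gripper pointing straight down cannot reach the pin, the tool must lean along the pin.
- stop (a joint): Slide of the yellow stop along the jig's -y, m: 0 as pinned (60 mm gap between stop and rail), 0.050 fully out against its end (110 mm gap). Locked while the pin is in the bore; stiff (about 2.5 N), it stays where it is left.
- stop_knob (a point): Centre of the top of the black knob on the yellow stop: upright cylinder 20 mm across, 36 mm tall below this point, on a stem 10 mm across and 12 mm long. The stop below, 45 mm high, is 90 (x) x 30 (y) mm; a yellow arm 24 mm wide runs from it along the jig's +x to the bored plate. Moves with the stop.
- bore_mouth (a point): Mouth of the bore (15 mm across) in the upper face of the yellow stop's tilted plate, 62 mm above the table, as it is while the stop is pinned. The bore leans 35 degrees from vertical towards the jig's -x (the robot's side); it runs 38 mm through yellow plate and jig. Axes as the jig's.
- pin: Locking pin, loose, about 70 g, standing in the bore at the start, leaning 35 degrees with it. Origin on its axis at the underside of its flange; z along the pin towards the red handle. Steel shaft 12 mm diameter reaching 40 mm below the origin; steel flange 30 mm diameter, z 0 to 4; red round handle 18 mm diameter, z 4 to 40. Its x and y may point any way about its axis.
- notch (a point): Where the pin's origin belongs when parked: centre of the notch's inner end, on the top face of the fixed parking bracket's aluminium plate, 70 mm above the table. Notch 16 mm wide, open mouth at x = -30 (robot's side), inner wall at x = +8. Plate 8 mm thick, x -30 to +36, y -28 to +28; leg below at x = +20 to +34; foot 8 mm high. Axes: x into the notch, z up.
- bed (a point): Centre of the top face of the grey bed, 20 mm above the table, where the plate belongs: bed 80 mm along x, 110 mm along y between the rail (y = +55) and the fully opened stop (y = -55). Axes as the jig's.
- plate_green: Green spacer plate, loose, lying on the table: 100 (x) x 50 (y) x 6 mm, about 50 g, origin at the centre of its underside, z up.
- plate_blue: Blue spacer plate of the same size, not wanted.
- plate_orange: Orange spacer plate of the same size, not wanted.
- tape: Roll of clear tape lying flat, 90 mm across, 48 mm high; origin at the centre of its underside.
- labels: Stack of labels, 100 x 70 x 20 mm; origin at the centre of its underside.
- mug: White mug, 80 mm across, 90 mm high, handle at its +y; origin at the centre of its underside.
- carton: Small closed carton, 100 x 150 x 70 mm; origin at the centre of its underside.
- bottle: White bottle with a red cap, 60 mm across, 140 mm high; origin at the centre of its underside.
Mind the look-alikes: they are no part of the job. Of the things that look like the plate_green, take the one that is farthest from the robot's base at the start.

How it is judged:
On the way, in this order (a step that is already met when the one before it is completed fails the run):
1. the pin is drawn right out of the bore (distance between pin and bore_mouth above 0.045 m), for 0.1 s.
2. the pin hangs upright in the notch, fully home, and is let go (horizontal distance between pin and notch below 0.01 m and z of pin in the frame of notch between -0.004 and 0.004 m and angle between pin's own z axis and vertical below 0.12 rad and contact force between the fingers and pin below 0.2 N), for 0.2 s.
3. the yellow stop is slid out to the end of its travel (value of joint stop above 0.046 m), for 0.2 s.
At the end, for the whole second after the job is handed in: Pin in notch: flange height within 4 mm, axis within 10 mm of the notch point and 7 deg of upright. Stop at least 46 mm out. Green plate on the bed: underside within 2.5 mm, level within 3 deg, lengthwise within 12 deg, centre within 16 mm (bed x) and 9 mm (bed y). Both released, at rest (all of step 2 and value of joint stop above 0.046 m and x of plate_green in the frame of bed between -0.016 and 0.016 m and y of plate_green in the frame of bed between -0.009 and 0.009 m and z of plate_green in the frame of bed between -0.003 and 0.0025 m and angle between plate_green's own z axis and vertical below 0.05 rad and angle between the x axis of plate_green and the y axis of bed, either way round below 0.22 rad and linear speed of each of plate_green, pin below 0.02 m/s); the robot touches nothing.
It fails at once if one of the other things on the table is shifted by more than 30 mm (distance of any of plate_blue, plate_orange, tape, labels, mug, carton, bottle from where it was at the start of the episode above 0.03 m).
It also fails if it takes over 72 s, if anything falls off the work surface, if the arm or the gripper's body presses on something with over 40 N, if the wrist force passes 120 N, or if a joint passes its speed limit or range.

### The arm

A 6-joint arm with a two-finger parallel gripper is mounted at the origin on the work surface. World frame = base frame: x ahead of the robot, y to its left, z up, the work surface at z = 0. Lengths are in m, angles in rad, forces in N, time in s.
With the tool pointing down it reaches from about 0.425 to 0.95 m from the base axis. Payload 3.5 kg.
Tool frame: the origin (TCP) lies on the centre line of the jaws, within the pads' length; the fingertips stand 14 mm ahead of it and the grasp point (between the pads) lies 5 mm behind it (tips_ahead is the distance from the TCP to the fingertips, in m); y points along the fingers, z is the direction in which the jaws open and shut, and the axes are right-handed (so a half turn about y gives the same grasp; the last joint's range is limited). The gripper opens to 85 mm and grips with 20 to 120 N. Pads are 22 mm wide; open, the fingers measure 114 mm over their backs; the gripper's body (76 mm by 85 mm) begins 54 mm behind the grasp point. The pads swing forward as they close: fully open they stand 13 mm farther back than shut.
Start: joints at [0.972, 0.286, 1.577, -0, 1.279, -0.15], TCP at [0.293, 0.608, 0.245] pointing down, gripper open.
Joint ranges: [-2.77, 2.77], [-0.9, 2.22], [0.21, 2.48], [-1.53, 4.67], [0.24, 2.81], [-2.84, 2.84]. Speed limits (rad/s): [2.79, 2.79, 3.14, 3.14, 3.14, 3.14].

### API

Orientations are given as a unit quaternion [x, y, z, w].
In Python, from plant import get_state, read_camera, sign_off, tips_ahead gives the robot as it stands.
- The arm moves only by the tool send_rows, never from a script. Its argument "plan" is a list of rows, each a list of 2 entries, a list of its own where there are three numbers: the shift along the tool's x, y, z in units of 12 cm (1.0 is 12 cm), then the turn, a rotation vector about the tool's x, y, z in units of 360 degrees (1.0 is 360 degrees). In form: [[[tx, ty, tz], [rx, ry, rz]], ...]. A call has 1 to 12 rows; each row shifts and turns the commanded pose from where the row before left it, along the tool's axes as they then stand; what a row does not reach is not made up. A row lasts 1/10 s, in which the tool goes at most 50 mm and 8.59 degrees, less where a joint would pass 70% of its speed; a pose out of reach is approached as far as the arm can. A call with a number of a shift or a turn outside -1 to 1 is refused whole. A call with a gripper value outside its range is refused whole. "gripper" is the closure, from 0 (fully open) to 1 (shut), set as the call begins (left out, the last holds). The fingers move at their own pace and stop on an object; "grip_force" is the grip in N (left out, the last holds). Time passes only in rows, so rows that do not move let the fingers close. It gives the time, the measured TCP pose, the force and the opening at its end, in the units of the state.
- get_state(): the state, without advancing time (a new reading comes with each control period).
- read_camera(name): name is "scene" or "top" or "wrist"; returns a dict with "img" (420x560x3 uint8, blue, green, red), "fx", "fy", "cx", "cy" (pixels), "world_from_camera" (4x4, takes a point from camera to world coordinates); the wrist camera has in their place "mount" (4x4, takes a point from camera to tool coordinates, whose origin is the TCP and whose axes are the tool frame's). Camera axes: x right, y down, z forward; pixel columns grow to the right and rows downward; lengths in m; the calibration is good to about 2 mm. A picture is of the moment at which its call begins: read the wrist's pose just before it. There is no depth.
- sign_off(): hands the job in, once; it reports no verdict.
The state is a dict: "time": time; "qpos": joint angles; "dq": joint speeds; "joint_efforts": joint torques, N m; "eef_pos": TCP position; "tcp_rot": TCP orientation; "contact_force": force on the tool from outside, world axes, zero at the start; "wrist_torque": the same for the moment, N m; "opening": opening from 0.0 (shut) to 1.0 (fully open).
Only numpy, scipy, OpenCV 4.12 (cv2) and the standard library are available. Lean on these libraries where they do the work, as an engineer would, in place of code of your own. Each camera call takes 0.05 s, during which the arm holds its last target. There are 200 camera calls.

## Working session

There is one attempt and no reset: what is moved stays moved. The work goes in short steps, Python scripts to look and compute and a tool call to move; the robot and the scene stay as the last step left them, time stands still between calls to the robot, and variables do not carry over. Pictures are saved under pics/ and viewed, about 8 in all and at most 12, crops included, and the job is handed in when it is done.

Besides the shell and the picture viewer there is one more tool, called after "Emit:" as name(argument=value, ...) on one line, values as JSON. send_rows: Moves the arm, as the interface text tells. Its arguments: {"type":"object","properties":{"plan":{"type":"array"},"gripper":{"type":"number"},"grip_force":{"type":"number"}},"required":["plan"]}

```bash
mkdir -p pics; ls; python3 - <<'E'
from plant import get_state, read_camera, tips_ahead
import cv2,numpy as np
s=get_state();print(s,tips_ahead)
np.set_printoptions(suppress=True,precision=4)
for n in("scene","top"):
    c=read_camera(n);cv2.imwrite(f"pics/{n}0.png",c["img"]);print(n,c["fx"],c["fy"],c["cx"],c["cy"],c["world_from_camera"])
c=read_camera("wrist");print(c["mount"],c["fx"])
E
```

```text
pics
{'time': 0.0, 'qpos': array([ 9.72010961e-01,  2.87184675e-01,  1.57816014e+00,  5.81817570e-07,
        1.27860369e+00, -1.49983937e-01]), 'dq': array([-1.23837844e-03,  2.32668158e-03, -3.76955736e-04, -5.45013466e-05,
        6.62531636e-04,  7.49874070e-04]), 'joint_efforts': array([ 6.28937360e-04, -4.05983448e+01, -2.92621297e+01, -1.82575341e-04,
        5.84460067e-03, -2.39541464e-05]), 'eef_pos': array([0.29248412, 0.60765447, 0.2439436 ]), 'tcp_rot': array([ 0.6901526 , -0.15765165,  0.15704208, -0.6886023 ]), 'contact_force': array([ 0.55527536, -0.20387981, -0.18424367]), 'wrist_torque': array([-0.01209344,  0.04893067,  0.06381698]), 'opening': 1.001611681201236} 0.014
scene 449.643022703906 449.643022703906 284.64793275523687 207.66020334318225 [[-0.8193  0.3762 -0.4327  1.1327]
 [ 0.5733  0.5317 -0.6234  0.85  ]
 [-0.0045 -0.7588 -0.6513  1.0233]
 [ 0.      0.      0.      1.    ]]
top 416.430986733259 416.430986733259 275.9968529284427 206.3783060615308 [[ 0.026  -0.9956  0.0905  0.4459]
 [-0.9996 -0.0267 -0.0067  0.0225]
 [ 0.0091 -0.0903 -0.9959  1.1773]
 [ 0.      0.      0.      1.    ]]
[[ 0.0005  0.9595  0.2817 -0.0714]
 [ 0.     -0.2817  0.9595 -0.1283]
 [ 1.     -0.0005 -0.0002  0.0006]
 [ 0.      0.      0.      1.    ]] 374.06899754301514
```

View pics/scene0.png

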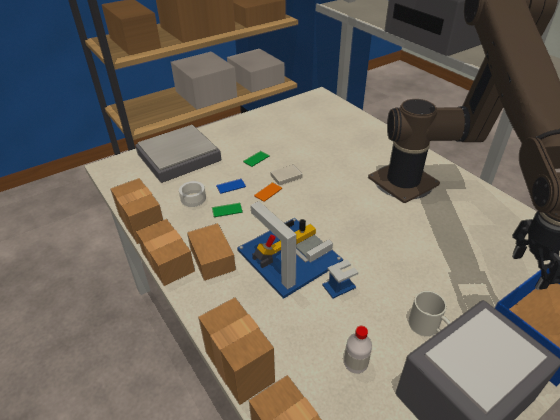

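View pics/top0.png

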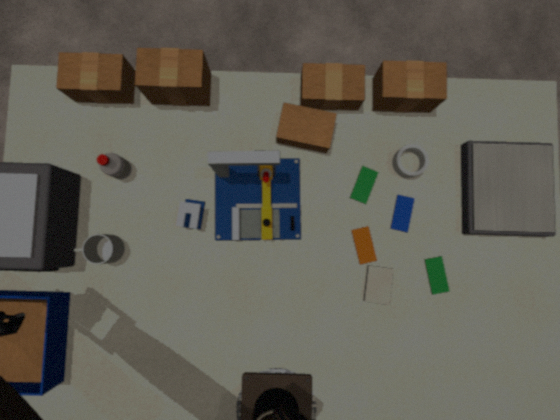

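The scene view shows the jig at (290,250), bracket (340,278), and green plates at (228,210) and (257,158). In the top view, the jig is at (258,198) with the bar at its far side, the pin's red handle at (266,178), the knob at (266,222) and the bracket at (193,213). The green plates are at (364,185) and (437,275), and image up is +x.

```bash
cat > h.py <<'E'
import numpy as np,cv2
from scipy.spatial.transform import Rotation as R
from scipy.linalg import logm,expm
from plant import get_state, read_camera
np.set_printoptions(suppress=True,precision=4)
def pose():
    s=get_state();T=np.eye(4);T[:3,:3]=R.from_quat(s["tcp_rot"]).as_matrix();T[:3,3]=s["eef_pos"];return T
def shot(n,save=None):
    P=pose();c=read_camera(n);c["T"]=P@c["mount"] if n=="wrist" else c["world_from_camera"]
    if save: cv2.imwrite(f"pics/{save}.png",c["img"])
    return c
def cast(c,uv,z):
    uv=np.atleast_2d(np.array(uv,float));d=np.c_[(uv[:,0]-c["cx"])/c["fx"],(uv[:,1]-c["cy"])/c["fy"],np.ones(len(uv))]@c["T"][:3,:3].T
    o=c["T"][:3,3];return o+d*((z-o[2])/d[:,2])[:,None]
def proj(c,p):
    p=np.atleast_2d(p);q=(p-c["T"][:3,3])@c["T"][:3,:3];return np.c_[q[:,0]/q[:,2]*c["fx"]+c["cx"],q[:,1]/q[:,2]*c["fy"]+c["cy"]]
def blobs(c,lo,hi,amin=30):
    m=cv2.inRange(cv2.cvtColor(c["img"],cv2.COLOR_BGR2HSV),np.array(lo),np.array(hi))
    k,_=cv2.findContours(m,cv2.RETR_EXTERNAL,cv2.CHAIN_APPROX_NONE)
    return [x for x in sorted(k,key=cv2.contourArea,reverse=True) if cv2.contourArea(x)>amin]
def frame(x,y,p):   # tool axes from approach y and x axis hint
    y=np.array(y,float);y/=np.linalg.norm(y);x=np.array(x,float);x-=y*(x@y);x/=np.linalg.norm(x)
    T=np.eye(4);T[:3,:3]=np.c_[x,y,np.cross(x,y)];T[:3,3]=p;return T
def go(T,P=None,n=None):
    P=pose() if P is None else P
    D=np.linalg.inv(P)@T;rv=R.from_matrix(D[:3,:3]).as_rotvec()
    if n is None: n=int(np.ceil(max(np.linalg.norm(D[:3,3])/.045,np.degrees(np.linalg.norm(rv))/8,1)))
    E=np.real(expm(logm(D)/n));r=R.from_matrix(E[:3,:3]).as_rotvec()
    print("rows",n,"t",np.round(E[:3,3]/.12,4).tolist(),"r",np.round(r/2/np.pi,5).tolist())
E
python3 - <<'E'
from h import *
c=shot("top");P=pose();print(P)
for n,lo,hi,z in(("blue",(100,120,40),(125,255,255),.01),("green",(50,100,40),(85,255,255),.006),("yellow",(20,120,80),(32,255,255),.05),("red",(0,150,80),(6,255,255),.08)):
    for k in blobs(c,lo,hi,12):
        r=cv2.minAreaRect(k);b=cv2.boxPoints(r);q=cast(c,b,z)
        if abs(r[0][0]-230)<250 and 100<r[0][1]<290: print(n,np.round(r[0]),np.round(r[1]),q.mean(0)[:2],[round(float(v),4) for v in q[:,:2].ravel()])
E
```

```text
[[ 0.901  -0.0009  0.4339  0.2926]
 [-0.4339 -0.0013  0.901   0.6078]
 [-0.0003 -1.     -0.0015  0.2444]
 [ 0.      0.      0.      1.    ]]
blue [238. 202.] [74. 44.] [0.5624 0.1219] [0.6653, 0.1879, 0.6687, 0.0631, 0.4593, 0.057, 0.4561, 0.1797]
blue [286. 198.] [79. 27.] [ 0.576  -0.0115] [0.687, 0.0295, 0.6891, -0.0473, 0.465, -0.052, 0.463, 0.0235]
blue [402. 213.] [17. 34.] [ 0.5429 -0.3412] [0.4994, -0.3086, 0.5945, -0.3275, 0.5865, -0.3738, 0.4914, -0.3546]
blue [199. 211.] [30. 15.] [0.5341 0.231 ] [0.5632, 0.2682, 0.5812, 0.2312, 0.505, 0.1939, 0.4872, 0.2308]
blue [187. 220.] [ 3. 12.] [0.5071 0.2632] [0.4906, 0.269, 0.5245, 0.2664, 0.5236, 0.2574, 0.4897, 0.2601]
green [436. 275.] [36. 17.] [ 0.3725 -0.4382] [0.4146, -0.405, 0.4258, -0.4512, 0.3303, -0.4713, 0.3193, -0.4254]
green [364. 185.] [17. 33.] [ 0.6216 -0.2334] [0.5849, -0.1939, 0.675, -0.2285, 0.6583, -0.2729, 0.5684, -0.2381]
yellow [266. 210.] [57. 11.] [0.5369 0.0404] [0.6141, 0.0576, 0.615, 0.0276, 0.4597, 0.0234, 0.4589, 0.0531]
yellow [266. 166.] [11.  3.] [0.6573 0.0465] [0.6528, 0.0615, 0.6611, 0.0617, 0.6619, 0.0316, 0.6536, 0.0314]
red [102. 159.] [ 8. 10.] [0.6599 0.4817] [0.658, 0.4988, 0.6775, 0.4815, 0.6617, 0.4645, 0.6423, 0.4819]
red [266. 179.] [4. 5.] [0.618 0.045] [0.6232, 0.0518, 0.6236, 0.0385, 0.6128, 0.0382, 0.6125, 0.0514]
```

```bash
python3 - <<'E'
from h import *
A=frame([.9,-.43,0],[0,0,-1],[.32,.55,.37]);B=frame([1,0,0],[0,0,-1],[.48,.07,.37])
go(A);go(B,A,13)
E
```

```text
rows 4 t [0.1035, -0.2616, -0.0842] r [6e-05, -0.00012, -1e-05]
rows 13 t [0.1742, 0.0, -0.2768] r [0.0, -0.00546, 0.0]
```

Emit:
send_rows(plan=[[[0.1035,-0.2616,-0.0842],[0,0,0]],[[0.1035,-0.2616,-0.0842],[0,0,0]],[[0.1035,-0.2616,-0.0842],[0,0,0]],[[0.1035,-0.2616,-0.0842],[0,0,0]]])

```text
time: 0.6
eef_pos: [0.3201, 0.5495, 0.3718]
tcp_rot: [0.69, -0.157, 0.157, -0.689]
contact_force: [1.2, 0.2, 0.3]
opening: 1.002
```

Emit:
send_rows(plan=[[[0.189,0,-0.3],[0,-0.0059,0]],[[0.189,0,-0.3],[0,-0.0059,0]],[[0.189,0,-0.3],[0,-0.0059,0]],[[0.189,0,-0.3],[0,-0.0059,0]],[[0.189,0,-0.3],[0,-0.0059,0]],[[0.189,0,-0.3],[0,-0.0059,0]],[[0.189,0,-0.3],[0,-0.0059,0]],[[0.189,0,-0.3],[0,-0.0059,0]],[[0.189,0,-0.3],[0,-0.0059,0]],[[0.189,0,-0.3],[0,-0.0059,0]],[[0.189,0,-0.3],[0,-0.0059,0]],[[0.189,0,-0.3],[0,-0.0059,0]]])

```text
time: 1.8
eef_pos: [0.4783, 0.0673, 0.371]
tcp_rot: [-0.707, 0.001, -0.001, 0.707]
contact_force: [0.4, 0.4, -0.4]
opening: 1.001
```

Emit:
send_rows(plan=[[[0,0,0],[0,0,0]],[[0,0,0],[0,0,0]],[[0,0,0],[0,0,0]]])

```text
time: 2.1
eef_pos: [0.4776, 0.0698, 0.3708]
tcp_rot: [-0.707, 0.001, -0.001, 0.707]
contact_force: [-0.1, -0.3, -0.5]
opening: 1.001
```

```bash
python3 - <<'E'
from h import *
print(pose());c=shot("wrist","w1");im=cv2.imread("pics/w1.png");np.savez("pics/w1.npz",T=c["T"],k=[c["fx"],c["fy"],c["cx"],c["cy"]])
cv2.imwrite("pics/w1b.png",cv2.resize(im,(800,600),interpolation=cv2.INTER_CUBIC))
E
```

```text
[[ 1.     -0.0003  0.0034  0.4776]
 [-0.0034  0.0005  1.      0.0698]
 [-0.0003 -1.      0.0005  0.3708]
 [ 0.      0.      0.      1.    ]]
```

View pics/w1b.png

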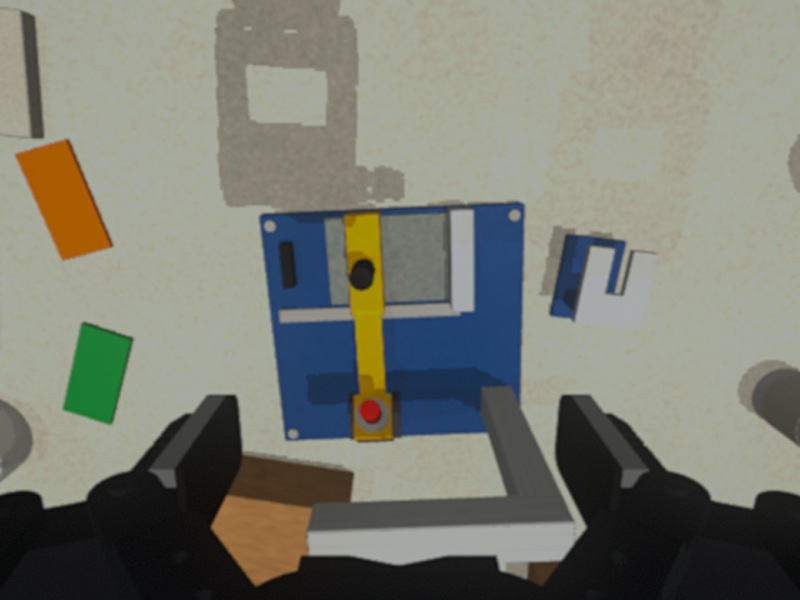

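The view shows the blue base with corners at (262,214), (523,203) and (287,440). The knob is at (361,272), the pin handle at (370,411), and the bar sits beyond the pin at (440,520). The bracket notch is at (620,280), opening towards the robot, and the green plate is at (98,372).

```bash
python3 - <<'E'
from h import *
z=np.load("pics/w1.npz");k=z["k"];c=dict(T=z["T"],fx=k[0],fy=k[1],cx=k[2],cy=k[3],img=cv2.imread("pics/w1.png"))
print("cam",c["T"][:3,3])
def rect(name,kk,zz):
    q=cast(c,kk.reshape(-1,2),zz)[:,:2]*1000
    r=cv2.minAreaRect(q.astype(np.float32));print(name,np.round(r[0],1),np.round(r[1],1),round(r[2],2))
b=blobs(c,(100,120,30),(125,255,255),60)
big=np.vstack([x for x in b if 170<x[:,0,0].mean()<375 and x[:,0,1].mean()<320]);rect("base",big,.015)
for x in blobs(c,(50,100,40),(85,255,255),60): rect("green",x,.006)
for x in blobs(c,(0,150,80),(6,255,255),30):
    rect("red",x,.062+.04*.82)
    print(x.reshape(-1,2).min(0),x.reshape(-1,2).max(0))
for x in blobs(c,(20,120,80),(32,255,255),30): rect("yellow",x,.045)
h=cv2.cvtColor(c["img"],cv2.COLOR_BGR2HSV)
m=((h[...,1]<40)&(h[...,2]>130)).astype(np.uint8)*255; m[:, :385]=0;m[:,475:]=0;m[:160]=0;m[240:]=0
for x in cv2.findContours(m,cv2.RETR_EXTERNAL,cv2.CHAIN_APPROX_NONE)[0]:
    if cv2.contourArea(x)>50: rect("bracket",x,.07);print(cv2.approxPolyDP(x,2,True).reshape(-1,2).tolist())
a=cv2.resize(c["img"][155:235,380:470],None,fx=6,fy=6,interpolation=cv2.INTER_NEAREST)[:480,:540]
d=cv2.resize(c["img"][255:315,230:290],None,fx=4,fy=4,interpolation=cv2.INTER_NEAREST)
e=cv2.resize(c["img"][170:230,230:290],None,fx=4,fy=4,interpolation=cv2.INTER_NEAREST)
cv2.imwrite("pics/crop1.png",np.hstack([a,np.vstack([d,e])]))
E
```

```text
cam [0.4065 0.0703 0.4991]
base [572.   68.6] [226.8 236. ] 2.28
green [ 622.1 -231.6] [48.9 99.3] 69.19
red [617.3  45.8] [15.6 19.9] 89.19
[252 280] [265 295]
yellow [566.2  44.2] [215.5  35.9] 0.89
bracket [517.4 253.4] [110.5  96.4] 89.77
[[393, 160], [401, 160], [403, 163], [427, 163], [439, 169], [431, 204], [434, 202], [440, 175], [445, 176], [437, 206], [429, 207], [423, 205], [429, 175], [413, 174], [403, 223], [400, 225], [385, 221], [385, 239], [474, 239], [474, 160]]
```

View pics/crop1.png

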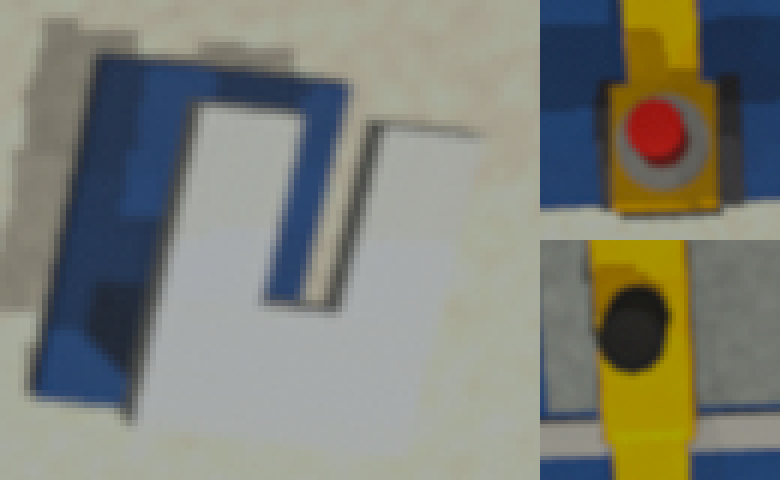

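The crop shows the notch with its mouth centre near crop (342,118) and its inner end near (304,308). The handle top is at (653,122), the flange at (662,145) and the knob top at (631,336).

```bash
python3 - <<'E'
from h import *
z=np.load("pics/w1.npz");k=z["k"];c=dict(T=z["T"],fx=k[0],fy=k[1],cx=k[2],cy=k[3])
f=lambda u,v:(u/6+380-.5+.08,v/6+155-.42); g=lambda u,v,o:((u-540)/4+230-.4,(v-(240 if o==170 else 0))/4+o-.4)
p=lambda n,uv,h:print(n,cast(c,uv,h)[0][:2]*1000)
for n,u,v in(("mouthL",303,112),("mouthR",380,125),("inL",265,305),("inR",342,310),("NL",195,102),("NR",482,132),("FL",138,415)): p(n,f(u,v),.07)
p("handletop",g(653,122,255),.0948);p("flange",g(662,145,255),.0653);p("knob",g(631,336,170),.093)
s=.7
for n,u,v in(("base-x-y",262,214),("-x+y",523,203),("+x-y",287,440)): p(n,(u*s-.15,v*s-.15),.015)
for n,u,v in(("bar bottom near L",308,528),("barTopFarR",574,548)): p(n,(u*s,v*s),.214)
for n,u,v in(("barTopNearL",313,506),("barTopNearR",560,497),("far L",308,532),("farR",574,522)): p(n,(u*s,v*s),.199)
E
```

```text
mouthL [484.4853 245.9211]
mouthR [487.0869 261.1058]
inL [523.0846 242.6477]
inR [524.1725 258.0187]
NL [482.4529 224.8632]
NR [488.5378 281.0327]
FL [545.8765 219.5393]
handletop [614.0647  45.0578]
flange [637.3865  45.9481]
knob [502.4379  41.0078]
base-x-y [462.5978 -51.9886]
-x+y [453.7532 182.0494]
+x-y [691.2536 -43.7869]
bar bottom near L [637.1353  12.6427]
barTopFarR [653.1198 182.529 ]
barTopNearL [632.1043  13.7749]
barTopNearR [625.9095 175.7022]
far L [652.4425   9.444 ]
farR [645.3091 186.5849]
```

```bash
cat >> h.py <<'E'
a=np.radians(2.1);J=np.array([np.cos(a),np.sin(a),0]);JY=np.array([-np.sin(a),np.cos(a),0])
U=-np.sin(np.radians(35))*J+np.array([0,0,np.cos(np.radians(35))])
BORE=np.array([.638,.046,.062]);NOTCH=np.array([.5156,.251,.07])
def pin_pose(s): return frame(J,-U,BORE+s*U)   # TCP at pin z = s
E
python3 - <<'E'
from h import *
go(pin_pose(.022+.12));go(pin_pose(.022),pin_pose(.142),4)
E
```

```text
rows 5 t [0.0504, 0.3483, -0.0481] r [0.00037, -0.00121, -0.01944]
rows 4 t [-0.0, 0.25, 0.0] r [0.0, -0.0, -0.0]
```

Emit:
send_rows(plan=[[[0.0504,0.3483,-0.0481],[0.0004,-0.0012,-0.0194]],[[0.0504,0.3483,-0.0481],[0.0004,-0.0012,-0.0194]],[[0.0504,0.3483,-0.0481],[0.0004,-0.0012,-0.0194]],[[0.0504,0.3483,-0.0481],[0.0004,-0.0012,-0.0194]],[[0.0504,0.3483,-0.0481],[0.0004,-0.0012,-0.0194]],[[0,0,0],[0,0,0]],[[0,0,0],[0,0,0]],[[0,0,0],[0,0,0]]])

```text
time: 2.95
eef_pos: [0.5583, 0.0427, 0.182]
tcp_rot: [-0.67, -0.225, -0.201, 0.678]
contact_force: [0.6, 0.2, -0.2]
opening: 0.999
```

```bash
python3 - <<'E'
from h import *
print(pose());go(pin_pose(.022+.12));go(pin_pose(.022),None,4)
c=shot("wrist","w2")
for x in blobs(c,(0,150,60),(6,255,255),30): print(cv2.minAreaRect(x))
print("expect top",proj(c,BORE+.04*U),"low",proj(c,BORE+.004*U))
E
```

```text
[[ 0.8179  0.5742 -0.0368  0.5583]
 [ 0.0299  0.0214  0.9993  0.0427]
 [ 0.5746 -0.8184  0.0003  0.182 ]
 [ 0.      0.      0.      1.    ]]
rows 1 t [-0.0292, 0.0174, 0.0033] r [-5e-05, -1e-05, 0.0002]
rows 4 t [-0.0075, 0.2543, 0.0008] r [-1e-05, -0.0, 5e-05]
((278.5, 206.5), (25.0, 35.0), 0.0)
expect top [[278.7434 212.9746]] low [[278.7145 199.2456]]
```

View pics/w2.png

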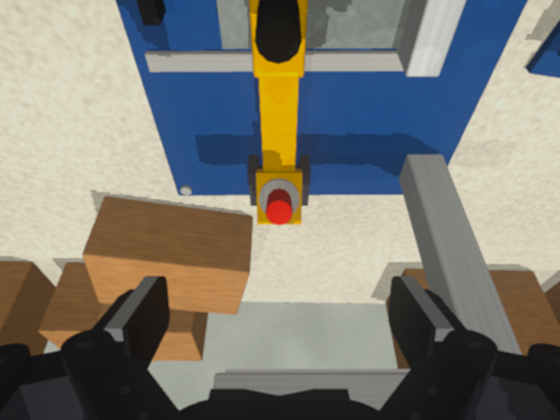

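The picture shows the red handle at (278,206), where I expected it, with the fingers straddling it and the bar clear below. I'll move in and grip.

Emit:
send_rows(plan=[[[-0.0075,0.2543,0.0008],[0,0,0]],[[-0.0075,0.2543,0.0008],[0,0,0]],[[-0.0075,0.2543,0.0008],[0,0,0]],[[-0.0075,0.2543,0.0008],[0,0,0]],[[0,0,0],[0,0,0]],[[0,0,0],[0,0,0]],[[0,0,0],[0,0,0]]], gripper=0)

```text
time: 3.7
eef_pos: [0.6249, 0.0446, 0.0803]
tcp_rot: [-0.67, -0.225, -0.201, 0.678]
contact_force: [-0.8, -0.6, 0.1]
opening: 0.997
```

Emit:
send_rows(plan=[[[0,0,0],[0,0,0]],[[0,0,0],[0,0,0]],[[0,0,0],[0,0,0]],[[0,0,0],[0,0,0]],[[0,0,0],[0,0,0]],[[0,0,0],[0,0,0]],[[0,0,0],[0,0,0]],[[0,0,0],[0,0,0]]], gripper=1, grip_force=40)

```text
time: 4.5
eef_pos: [0.6237, 0.0446, 0.0777]
tcp_rot: [-0.67, -0.223, -0.199, 0.679]
contact_force: [-5.3, -0.7, 5.6]
opening: 0.197
```

```bash
python3 - <<'E'
from h import *
P=pose();print(P[:3,3]-pin_pose(.022)[:3,3],get_state()["contact_force"]);go(pin_pose(.112),pin_pose(.022),9)
E
```

```text
[-0.0017 -0.0009 -0.0024] [-5.3298 -0.7055  5.6194]
rows 9 t [0.0, -0.0833, -0.0] r [0.0, -0.0, -0.0]
```

Emit:
send_rows(plan=[[[0,-0.04,0],[0,0,0]],[[0,-0.083,0],[0,0,0]],[[0,-0.083,0],[0,0,0]],[[0,-0.083,0],[0,0,0]],[[0,-0.083,0],[0,0,0]],[[0,-0.083,0],[0,0,0]],[[0,-0.083,0],[0,0,0]],[[0,-0.083,0],[0,0,0]],[[0,-0.083,0],[0,0,0]],[[0,-0.083,0],[0,0,0]],[[0,0,0],[0,0,0]],[[0,0,0],[0,0,0]]])

```text
time: 5.7
eef_pos: [0.5699, 0.0424, 0.1553]
tcp_rot: [-0.67, -0.223, -0.2, 0.679]
contact_force: [0.5, 0.6, -0.1]
opening: 0.194
```

```bash
python3 - <<'E'
from h import *
print(get_state());c=shot("wrist","w3");cv2.imwrite("pics/w3c.png",cv2.resize(c["img"][130:420,100:460],None,fx=2,fy=2))
E
```

```text
{'time': 5.7, 'qpos': array([-0.1474, -0.092 ,  2.247 ,  0.273 ,  0.4005, -1.9732]), 'dq': array([ 0.0013,  0.0187,  0.0008,  0.0028,  0.0014, -0.001 ]), 'joint_efforts': array([  0.0221, -23.5955, -26.9984,   0.2089,  -1.266 ,   0.0024]), 'eef_pos': array([0.5699, 0.0424, 0.1553]), 'tcp_rot': array([-0.6704, -0.2234, -0.1995,  0.6789]), 'contact_force': array([ 0.5427,  0.6192, -0.1315]), 'wrist_torque': array([-0.0215,  0.3777,  0.022 ]), 'opening': 0.19424836962888595}
```

View pics/w3c.png

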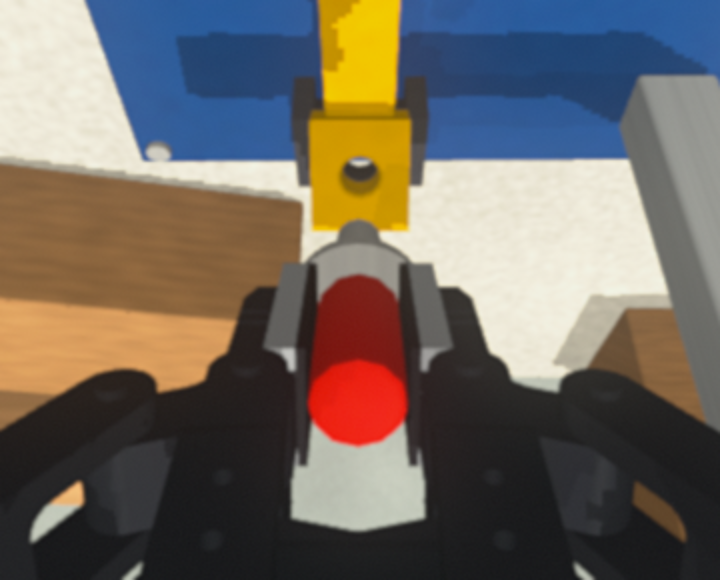

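```bash
python3 - <<'E'
from h import *
c=shot("wrist");M=c["mount"];c["T"]=M   # tool coordinates
for e in(0,.003):
  for d in(.020,.024): print(e,d,"top",(proj(c,[e,d-.04,0])[0]-[100,130])*2,"shaft tip",(proj(c,[e,d+.04,0])[0]-[100,130])*2, "flange far edge",(proj(c,[e-.015,d-.004,0])[0]-[100,130])*2,"flange side",(proj(c,[e,d-.004,.015])[0]-[100,130])*2)
h=cv2.cvtColor(c["img"],cv2.COLOR_BGR2HSV)
m=cv2.inRange(h,(0,150,190),(6,255,255));k=max(cv2.findContours(m,0,1)[0],key=cv2.contourArea);print((np.array(cv2.fitEllipse(k)[0])-[100,130])*2,cv2.fitEllipse(k))
E
```

```text
0 0.02 top [355.4732 397.4891] shaft tip [356.1634 225.1095] flange far edge [355.7911 232.9485] flange side [426.7794 299.1934]
0 0.024 top [355.5274 383.9427] shaft tip [356.1843 219.8905] flange far edge [355.8272 226.0036] flange side [425.1338 290.8609]
0.003 0.02 top [355.4945 413.2136] shaft tip [356.1737 235.5623] flange far edge [355.8066 246.4932] flange side [426.4173 312.0266]
0.003 0.024 top [355.5478 399.2863] shaft tip [356.1944 230.1693] flange far edge [355.8421 239.2577] flange side [424.7887 303.435 ]
[357.0141 402.1548] ((278.5070495605469, 331.0774230957031), (41.12010192871094, 47.57501220703125), 89.74424743652344)
```

```bash
cat >> h.py <<'E'
BX=np.array([.9959,-.0906,0]);ED=(.003,.0225)
def park(dx,dz): return frame(BX,[0,0,-1],NOTCH+BX*(dx-ED[0])+[0,0,dz+ED[1]])
E
python3 - <<'E'
from h import *
A=frame(BX,[0,0,-1],[.52,.11,.23]);B=park(-.07,.05);go(A);go(B,A);go(park(-.07,.007),B)
print(park(-.07,.007)[:3,3])
E
```

```text
rows 5 t [-0.0352, -0.1491, 0.1131] r [-0.00127, 0.00388, 0.01927]
rows 5 t [-0.1503, 0.1458, 0.2334] r [0.0, 0.0, 0.0]
rows 1 t [0.0, 0.3583, 0.0] r [0.0, 0.0, 0.0]
[0.4429 0.2576 0.0995]
```

Emit:
send_rows(plan=[[[-0.0352,-0.1491,0.1131],[-0.0013,0.0039,0.0193]],[[-0.0352,-0.1491,0.1131],[-0.0013,0.0039,0.0193]],[[-0.0352,-0.1491,0.1131],[-0.0013,0.0039,0.0193]],[[-0.0352,-0.1491,0.1131],[-0.0013,0.0039,0.0193]],[[-0.0352,-0.1491,0.1131],[-0.0013,0.0039,0.0193]],[[-0.15,0.146,0.233],[0,0,0]],[[-0.15,0.146,0.233],[0,0,0]],[[-0.15,0.146,0.233],[0,0,0]],[[-0.15,0.146,0.233],[0,0,0]],[[-0.15,0.146,0.233],[0,0,0]],[[0,0,0],[0,0,0]],[[0,0,0],[0,0,0]]])

```text
time: 7.0
eef_pos: [0.4427, 0.2578, 0.1417]
tcp_rot: [0.707, -0.032, 0.031, -0.706]
contact_force: [-0.1, -0.4, -0.9]
opening: 0.199
```

```bash
python3 - <<'E'
from h import *
print(pose());print(park(-.07,.05)[:3,3]);go(park(-.07,.007));c=shot("wrist","w4");print(get_state()["contact_force"],get_state()["opening"])
b=[(-.03,-.028),(-.03,.028),(.036,.028),(.036,-.028),(-.03,-.008),(-.03,.008),(.008,.008),(.008,-.008)]
p=np.array([NOTCH+BX*x+np.array([-BX[1],BX[0],0])*y for x,y in b]);q=proj(c,p)
im=c["img"].copy()
for u in q: cv2.circle(im,tuple(int(v) for v in np.round(u)),2,(0,0,255),-1)
cv2.imwrite("pics/w4c.png",cv2.resize(im[120:420,130:530],None,fx=2,fy=2))
E
```

```text
[[ 0.996  -0.0017  0.0893  0.4427]
 [-0.0893 -0.0015  0.996   0.2578]
 [-0.0016 -1.     -0.0017  0.1417]
 [ 0.      0.      0.      1.    ]]
[0.4429 0.2576 0.1425]
rows 1 t [0.0022, 0.3518, -0.0006] r [0.00027, 0.0002, -0.00026]
[ 0.5423  0.6441 -0.3435] 0.1950585245270711
```

View pics/w4c.png

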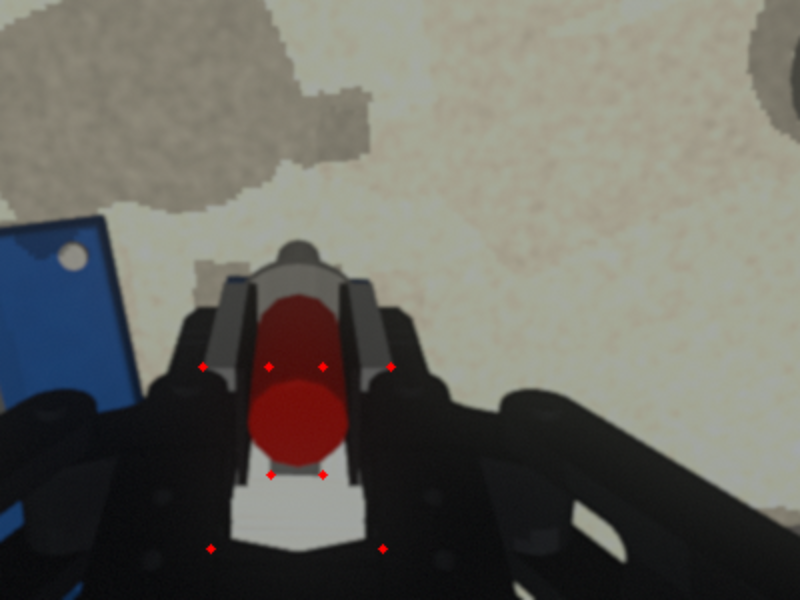

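The notch's inner end at (271–323, 473) agrees with the projected points, and the pin at x=298 is centred on it. Next I'll lower and insert.

Emit:
send_rows(plan=[[[0,0.176,0],[0,0,0]],[[0,0.176,0],[0,0,0]],[[0.083,0,0],[0,0,0]],[[0.083,0,0],[0,0,0]],[[0.083,0,0],[0,0,0]],[[0.083,0,0],[0,0,0]],[[0,0,0],[0,0,0]]])

```text
time: 7.75
eef_pos: [0.4855, 0.2536, 0.1018]
tcp_rot: [-0.706, 0.032, -0.034, 0.706]
contact_force: [-0.0, -0.2, -1.5]
opening: 0.198
```

Emit:
send_rows(plan=[[[0.07,0,0],[0,0,0]],[[0.07,0,0],[0,0,0]],[[0.06,0,0],[0,0,0]],[[0.05,0,0],[0,0,0]],[[0,0,0],[0,0,0]],[[0,0,0],[0,0,0]]])

```text
time: 8.35
eef_pos: [0.5127, 0.251, 0.1002]
tcp_rot: [0.707, -0.033, 0.032, -0.706]
contact_force: [-0.1, 0.9, -0.5]
opening: 0.196
```

```bash
python3 - <<'E'
from h import *
print(pose()[:3,3],park(0,.007)[:3,3],get_state()["contact_force"],get_state()["wrist_torque"]);go(park(0,0))
E
```

```text
[0.5127 0.251  0.1002] [0.5126 0.2513 0.0995] [-0.1135  0.851  -0.4564] [ 0.0365  0.083  -0.0016]
rows 1 t [-0.0006, 0.0644, 0.0024] r [0.00014, -0.00011, -0.00014]
```

Now lower in small steps until contact.

Emit:
send_rows(plan=[[[0,0.02,0],[0,0,0]],[[0,0.02,0],[0,0,0]],[[0,0.0,0],[0,0,0]],[[0,0,0],[0,0,0]]])

```text
time: 8.75
eef_pos: [0.5125, 0.251, 0.0954]
tcp_rot: [0.707, -0.033, 0.032, -0.706]
contact_force: [0.1, -0.5, -1.5]
opening: 0.2
```

Emit:
send_rows(plan=[[[0,0.012,0],[0,0,0]],[[0,0.0,0],[0,0,0]],[[0,0,0],[0,0,0]]])

```text
time: 9.05
eef_pos: [0.5127, 0.251, 0.0942]
tcp_rot: [0.707, -0.032, 0.032, -0.706]
contact_force: [0.0, 0.3, -1.6]
opening: 0.199
```

Emit:
send_rows(plan=[[[0,0.012,0],[0,0,0]],[[0,0.0,0],[0,0,0]],[[0,0,0],[0,0,0]]])

```text
time: 9.35
eef_pos: [0.5127, 0.251, 0.0927]
tcp_rot: [0.707, -0.032, 0.032, -0.706]
contact_force: [0.4, 0.2, -0.2]
opening: 0.198
```

Emit:
send_rows(plan=[[[0,0.012,0],[0,0,0]],[[0,0.0,0],[0,0,0]],[[0,0,0],[0,0,0]]])

```text
time: 9.65
eef_pos: [0.513, 0.2511, 0.0917]
tcp_rot: [0.707, -0.032, 0.032, -0.706]
contact_force: [0.2, 1.1, 1.9]
opening: 0.193
```

Emit:
send_rows(plan=[[[0,0.01,0],[0,0,0]],[[0,0.0,0],[0,0,0]],[[0,0,0],[0,0,0]]])

```text
time: 9.95
eef_pos: [0.5131, 0.2511, 0.0916]
tcp_rot: [0.707, -0.032, 0.032, -0.706]
contact_force: [-3.3, -0.7, 7.0]
opening: 0.202
```

Emit:
send_rows(plan=[[[0,0,0],[0,0,0]],[[0,0,0],[0,0,0]],[[0,0,0],[0,0,0]],[[0,0,0],[0,0,0]],[[0,0,0],[0,0,0]]], gripper=0.5)

```text
time: 10.45
eef_pos: [0.5126, 0.251, 0.0898]
tcp_rot: [0.707, -0.033, 0.032, -0.706]
contact_force: [-0.0, 1.0, 0.6]
opening: 0.501
```

Emit:
send_rows(plan=[[[0,-0.1,0],[0,0,0]],[[0,-0.25,0],[0,0,0]],[[0,-0.35,0],[0,0,0]],[[0,-0.35,0],[0,0,0]],[[0,-0.35,0],[0,0,0]],[[0,-0.2,0],[0,0,0]],[[-0.3,0,0],[0,0,0]],[[-0.3,0,0],[0,0,0]],[[0,0,0],[0,0,0]],[[0,0,0],[0,0,0]]])

```text
time: 11.45
eef_pos: [0.4409, 0.2579, 0.2832]
tcp_rot: [0.706, -0.031, 0.033, -0.706]
contact_force: [0.6, 0.5, 0.8]
opening: 0.499
```

```bash
python3 - <<'E'
from h import *
print(pose()[:3,3]);c=shot("wrist","w5")
im=c["img"].copy()
for p in(NOTCH+[0,0,.04],NOTCH+[0,0,.004]):
    u=proj(c,p)[0];print(u);cv2.circle(im,tuple(int(v) for v in np.round(u)),2,(0,255,0),-1)
for x in blobs(c,(0,150,40),(6,255,255),30): print(cv2.boundingRect(x))
cv2.imwrite("pics/w5c.png",im)
E
```

```text
[0.4409 0.2579 0.2832]
[278.06   275.8454]
[278.1076 259.4932]
(270, 254, 18, 30)
```

View pics/w5c.png

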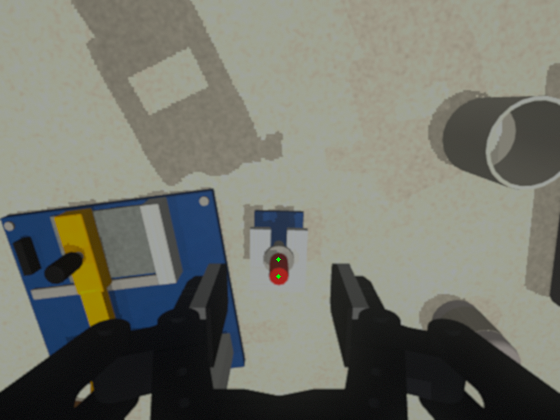

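```bash
python3 - <<'E'
from h import *
A=frame(J,[0,0,-1],[.5024,.041,.18]);B=frame(J,[0,0,-1],[.5024,.041,.073]);go(A,None,6);go(B,A)
E
```

```text
rows 6 t [0.0959, 0.1432, -0.2978] r [1e-05, -0.00339, 4e-05]
rows 3 t [0.0, 0.2972, 0.0] r [0.0, -0.0, 0.0]
```

Emit:
send_rows(plan=[[[0.0959,0.1432,-0.2978],[0,-0.0034,0]],[[0.0959,0.1432,-0.2978],[0,-0.0034,0]],[[0.0959,0.1432,-0.2978],[0,-0.0034,0]],[[0.0959,0.1432,-0.2978],[0,-0.0034,0]],[[0.0959,0.1432,-0.2978],[0,-0.0034,0]],[[0.0959,0.1432,-0.2978],[0,-0.0034,0]],[[0,0,0],[0,0,0]],[[0,0,0],[0,0,0]],[[0,0,0],[0,0,0]]])

```text
time: 12.4
eef_pos: [0.5025, 0.0411, 0.1797]
tcp_rot: [0.707, 0.013, -0.013, -0.707]
contact_force: [0.1, 0.7, 0.1]
opening: 0.504
```

```bash
python3 - <<'E'
from h import *
go(frame(J,[0,0,-1],[.5024,.041,.073]),None,4)
c=shot("wrist");k=[x for x in blobs(c,(20,120,60),(32,255,255),100)];print([cv2.boundingRect(x) for x in k])
m=cv2.inRange(cv2.cvtColor(c["img"],cv2.COLOR_BGR2HSV),(0,0,0),(180,255,60))
print("knob expect",proj(c,[.5024,.041,.093]),proj(c,[.5024,.041,.057]))
cv2.imwrite("pics/w6.png",c["img"])
E
```

```text
rows 4 t [-0.0003, 0.2223, -0.0002] r [2e-05, 0.0, 1e-05]
[(256, 144, 45, 252)]
knob expect [[277.8705 225.9464]] [[277.9847 209.7316]]
```

View pics/w6.png

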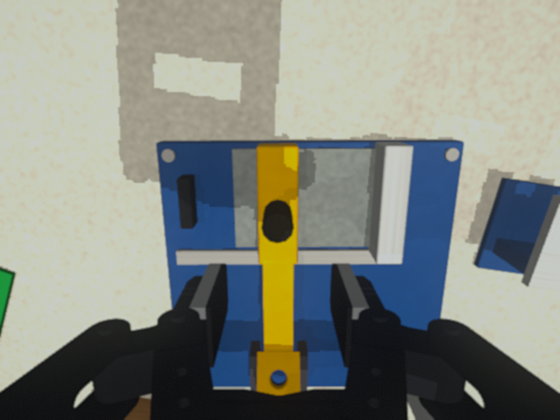

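The knob is at (278,222), as predicted. I'll descend, grip it, and drag along -y.

Emit:
send_rows(plan=[[[0,0.2223,0],[0,0,0]],[[0,0.2223,0],[0,0,0]],[[0,0.2223,0],[0,0,0]],[[0,0.2223,0],[0,0,0]],[[0,0,0],[0,0,0]],[[0,0,0],[0,0,0]]])

```text
time: 13.05
eef_pos: [0.5021, 0.0416, 0.0731]
tcp_rot: [0.707, 0.013, -0.014, -0.707]
contact_force: [0.1, -1.1, 0.3]
opening: 0.498
```

Emit:
send_rows(plan=[[[0,0,0],[0,0,0]],[[0,0,0],[0,0,0]],[[0,0,0],[0,0,0]],[[0,0,0],[0,0,0]],[[0,0,0],[0,0,0]]], gripper=1, grip_force=30)

```text
time: 13.55
eef_pos: [0.5034, 0.0403, 0.0747]
tcp_rot: [0.708, 0.014, -0.012, -0.706]
contact_force: [-1.8, -3.0, 6.7]
opening: 0.222
```

Emit:
send_rows(plan=[[[0,0,-0.07],[0,0,0]],[[0,0,-0.07],[0,0,0]],[[0,0,-0.07],[0,0,0]],[[0,0,-0.07],[0,0,0]],[[0,0,-0.06],[0,0,0]],[[0,0,-0.04],[0,0,0]],[[0,0,0],[0,0,0]],[[0,0,0],[0,0,0]]])

```text
time: 14.35
eef_pos: [0.5053, -0.0052, 0.0747]
tcp_rot: [0.708, 0.014, -0.012, -0.706]
contact_force: [-0.2, -1.5, 6.8]
opening: 0.22
```

Emit:
send_rows(plan=[[[0,0,-0.02],[0,0,0]],[[0,0,-0.015],[0,0,0]],[[0,0,0],[0,0,0]],[[0,0,0],[0,0,0]]])

```text
time: 14.75
eef_pos: [0.5054, -0.0088, 0.0747]
tcp_rot: [0.707, 0.014, -0.012, -0.707]
contact_force: [-0.1, 1.2, 7.4]
opening: 0.227
```

Emit:
send_rows(plan=[[[0,0,-0.015],[0,0,0]],[[0,0,0],[0,0,0]],[[0,0,0],[0,0,0]]])

```text
time: 15.05
eef_pos: [0.5054, -0.0097, 0.0747]
tcp_rot: [-0.706, -0.014, 0.011, 0.708]
contact_force: [-0.1, 5.2, 6.0]
opening: 0.223
```

Emit:
send_rows(plan=[[[0,0,0],[0,0,0]],[[0,0,0],[0,0,0]],[[0,0,0],[0,0,0]],[[0,0,0],[0,0,0]]], gripper=0.5)

```text
time: 15.45
eef_pos: [0.5035, -0.0108, 0.0722]
tcp_rot: [0.707, 0.013, -0.013, -0.707]
contact_force: [-0.1, 0.4, 0.2]
opening: 0.499
```

```bash
python3 - <<'E'
from h import *
P=pose();A=P.copy();A[:3,3]+=[0,0,.17];go(A)
L=[.935,-.355,0];B=frame(L,[0,0,-1],[.54,-.20,.24]);go(B,A,6)
E
```

```text
rows 4 t [-0.0004, -0.3542, -0.0002] r [0.0, -0.0, -0.0]
rows 6 t [0.0849, 0.0031, -0.2556] r [2e-05, 0.01059, -2e-05]
```

Emit:
send_rows(plan=[[[0,-0.354,0],[0,0,0]],[[0,-0.354,0],[0,0,0]],[[0,-0.354,0],[0,0,0]],[[0,-0.354,0],[0,0,0]],[[0,0,0],[0,0,0]],[[0,0,0],[0,0,0]]])

```text
time: 16.05
eef_pos: [0.5043, -0.0108, 0.2435]
tcp_rot: [0.707, 0.014, -0.012, -0.707]
contact_force: [-0.3, 0.2, -1.1]
opening: 0.503
```

```bash
python3 - <<'E'
from h import *
c=shot("wrist","w7");np.savez("pics/w7.npz",T=c["T"],k=[c["fx"],c["fy"],c["cx"],c["cy"]])
E
```

Emit:
send_rows(plan=[[[0.085,0,-0.2556],[0,0.0106,0]],[[0.085,0,-0.2556],[0,0.0106,0]],[[0.085,0,-0.2556],[0,0.0106,0]],[[0.085,0,-0.2556],[0,0.0106,0]],[[0.085,0,-0.2556],[0,0.0106,0]],[[0.085,0,-0.2556],[0,0.0106,0]],[[0,0,0],[0,0,0]],[[0,0,0],[0,0,0]],[[0,0,0],[0,0,0]]], gripper=0)

```text
time: 17.0
eef_pos: [0.5398, -0.1987, 0.2408]
tcp_rot: [-0.695, 0.128, -0.126, 0.696]
contact_force: [0.4, 0.2, -0.7]
opening: 1.0
```

```bash
python3 - <<'E'
from h import *
c=shot("wrist","w8");print(pose()[:3,3])
for x in blobs(c,(50,100,40),(85,255,255),60):
    q=cast(c,x.reshape(-1,2),.006)[:,:2]*1000;r=cv2.minAreaRect(q.astype(np.float32));print(r,cv2.boundingRect(x))
cv2.imwrite("pics/w78.png",np.hstack([cv2.resize(cv2.imread(f"pics/{n}.png"),(400,300)) for n in("w7","w8")]))
E
```

```text
[ 0.54   -0.1986  0.2413]
((622.3677978515625, -232.85452270507812), (48.353031158447266, 97.8951187133789), 69.23928833007812) (252, 219, 48, 87)
((408.3302307128906, -415.341552734375), (29.88814353942871, 60.56452178955078), 57.52021408081055) (0, 96, 33, 65)
```

View pics/w78.png

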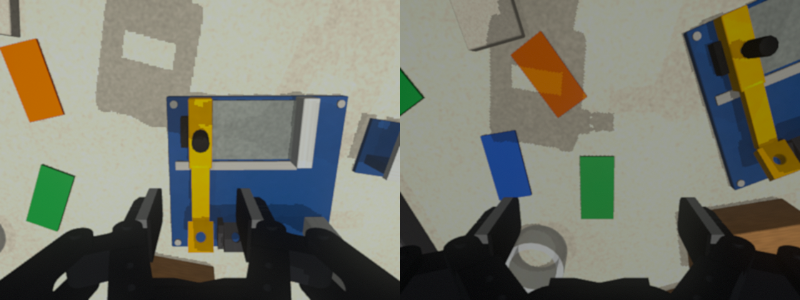

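```bash
python3 - <<'E'
from h import *
c=shot("wrist");T0=c["T"];c["T"]=c["mount"]
for y in(.01,.014,.018,.027): print(y,(proj(c,[[-.011,y,.01],[.011,y,.01]])-[100,130])*2)
z=np.load("pics/w7.npz");k=z["k"];c=dict(T=z["T"],fx=k[0],fy=k[1],cx=k[2],cy=k[3]);im=cv2.imread("pics/w7.png");h=cv2.cvtColor(im,cv2.COLOR_BGR2HSV)
m=((h[...,1]<60)&(h[...,2]>50)&(h[...,2]<150)).astype(np.uint8)
n,l,s,_=cv2.connectedComponentsWithStats(m)
for i in range(1,n):
    if s[i,4]>800: print(s[i])
for u in(330,360,390): print(u,[(v,*h[v,u]) for v in list(range(132,146,2))+list(range(212,236,2))])
for v in(180,): print([(u,*h[v,u]) for u in list(range(286,306,2))+list(range(400,430,3))])
jo=np.array([.5728,.0643,0])
for q in((-.07,0,.02),(-.07,.055,.02),(-.07,-.055,.02),(-.11,0,.02),(-.03,0,.02),(-.07,.055,.045),(-.071,-.0707,.093)): print(q,proj(c,jo+q[0]*J+q[1]*JY+[0,0,q[2]]))
E
```

```text
0.01 [[404.5624 261.493 ]
 [402.7302 359.0657]]
0.014 [[403.378  253.6372]
 [401.6358 349.1697]]
0.018 [[402.2513 246.1647]
 [400.5927 339.7382]]
0.027 [[399.9069 230.6153]
 [398.4159 320.055 ]]
[ 142    0  139   93 5572]
[  165   100   321   138 13057]
[487 159  73  83 934]
[   0  263  300  130 1639]
[424 304 136  90 844]
330 [(132, np.uint8(26), np.uint8(34), np.uint8(158)), (134, np.uint8(111), np.uint8(20), np.uint8(88)), (136, np.uint8(108), np.uint8(157), np.uint8(114)), (138, np.uint8(109), np.uint8(160), np.uint8(121)), (140, np.uint8(108), np.uint8(53), np.uint8(106)), (142, np.uint8(48), np.uint8(19), np.uint8(136)), (144, np.uint8(43), np.uint8(17), np.uint8(136)), (212, np.uint8(49), np.uint8(15), np.uint8(135)), (214, np.uint8(45), np.uint8(15), np.uint8(136)), (216, np.uint8(47), np.uint8(13), np.uint8(135)), (218, np.uint8(49), np.uint8(16), np.uint8(129)), (220, np.uint8(53), np.uint8(16), np.uint8(128)), (222, np.uint8(98), np.uint8(23), np.uint8(121)), (224, np.uint8(110), np.uint8(133), np.uint8(96)), (226, np.uint8(23), np.uint8(17), np.uint8(123)), (228, np.uint8
[... 2705 characters left out ...]
int8(129)), (406, np.uint8(47), np.uint8(14), np.uint8(129)), (409, np.uint8(53), np.uint8(11), np.uint8(95)), (412, np.uint8(60), np.uint8(10), np.uint8(79)), (415, np.uint8(45), np.uint8(7), np.uint8(76)), (418, np.uint8(45), np.uint8(7), np.uint8(76)), (421, np.uint8(40), np.uint8(12), np.uint8(131)), (424, np.uint8(39), np.uint8(10), np.uint8(187)), (427, np.uint8(34), np.uint8(10), np.uint8(186))]
(-0.07, 0, 0.02) [[354.4046 181.9234]]
(-0.07, 0.055, 0.02) [[411.9466 181.9119]]
(-0.07, -0.055, 0.02) [[296.8847 181.9349]]
(-0.11, 0, 0.02) [[356.8698 139.4638]]
(-0.03, 0, 0.02) [[352.091  221.7709]]
(-0.07, 0.055, 0.045) [[421.4938 187.5973]]
(-0.071, -0.0707, 0.093) [[280.8134 199.9322]]
```

```bash
python3 - <<'E'
from h import *
print(get_state()["qpos"],get_state()["time"])
L=[.935,-.355,0];A=frame(L,[0,0,-1],[.6224,-.2329,.06]);go(A);go(frame(L,[0,0,-1],[.6224,-.2329,.0115]),A,4)
E
```

```text
[-0.5281  0.0725  1.8284 -0.0007  1.2421 -1.7375] 17.1
rows 5 t [0.1486, 0.3028, -0.005] r [1e-05, 5e-05, -5e-05]
rows 4 t [-0.0, 0.101, 0.0] r [0.0, 0.0, 0.0]
```

Emit:
send_rows(plan=[[[0.1486,0.3028,-0.005],[0,0,0]],[[0.1486,0.3028,-0.005],[0,0,0]],[[0.1486,0.3028,-0.005],[0,0,0]],[[0.1486,0.3028,-0.005],[0,0,0]],[[0.1486,0.3028,-0.005],[0,0,0]],[[0,0.101,0],[0,0,0]],[[0,0.101,0],[0,0,0]],[[0,0.101,0],[0,0,0]],[[0,0.101,0],[0,0,0]],[[0,0,0],[0,0,0]],[[0,0,0],[0,0,0]],[[0,0,0],[0,0,0]]])

```text
time: 18.3
eef_pos: [0.6233, -0.2348, 0.0136]
tcp_rot: [0.696, -0.127, 0.128, -0.695]
contact_force: [0.2, 0.9, 0.1]
opening: 0.997
```

Emit:
send_rows(plan=[[[0,0,0],[0,0,0]],[[0,0,0],[0,0,0]],[[0,0,0],[0,0,0]],[[0,0,0],[0,0,0]],[[0,0,0],[0,0,0]],[[0,0,0],[0,0,0]],[[0,0,0],[0,0,0]]], gripper=1, grip_force=30)

```text
time: 19.0
eef_pos: [0.6232, -0.2347, 0.0131]
tcp_rot: [0.696, -0.127, 0.128, -0.695]
contact_force: [-1.0, 0.5, 5.7]
opening: 0.568
```

```bash
python3 - <<'E'
from h import *
P=pose();A=P.copy();A[2,3]=.17;go(A,None,5)
B=frame(-JY,[0,0,-1],np.array([.503,.0607,.17])-.0014*JY);go(B,A,10)
E
```

```text
rows 5 t [0.0003, -0.2614, -0.0003] r [-0.0, -0.0, -0.0]
rows 10 t [-0.2683, -0.0002, 0.0809] r [0.0, 0.01864, 3e-05]
```

Emit:
send_rows(plan=[[[0,-0.1,0],[0,0,0]],[[0,-0.3,0],[0,0,0]],[[0,-0.3,0],[0,0,0]],[[0,-0.3,0],[0,0,0]],[[0,-0.3,0],[0,0,0]],[[0,0,0],[0,0,0]]])

```text
time: 19.6
eef_pos: [0.6256, -0.2358, 0.1757]
tcp_rot: [0.697, -0.124, 0.131, -0.694]
contact_force: [0.5, 0.3, 0.3]
opening: 0.573
```

Emit:
send_rows(plan=[[[-0.2683,0,0.0809],[0,0.0186,0]],[[-0.2683,0,0.0809],[0,0.0186,0]],[[-0.2683,0,0.0809],[0,0.0186,0]],[[-0.2683,0,0.0809],[0,0.0186,0]],[[-0.2683,0,0.0809],[0,0.0186,0]],[[-0.2683,0,0.0809],[0,0.0186,0]],[[-0.2683,0,0.0809],[0,0.0186,0]],[[-0.2683,0,0.0809],[0,0.0186,0]],[[-0.2683,0,0.0809],[0,0.0186,0]],[[-0.2683,0,0.0809],[0,0.0186,0]],[[0,0,0],[0,0,0]],[[0,0,0],[0,0,0]]])

```text
time: 20.8
eef_pos: [0.5014, 0.06, 0.1671]
tcp_rot: [0.511, -0.49, 0.489, -0.51]
contact_force: [-0.3, -0.4, 0.1]
opening: 0.567
```

```bash
python3 - <<'E'
from h import *
print(pose(),get_state()["opening"],get_state()["contact_force"])
go(frame(-JY,[0,0,-1],np.array([.503,.0607,.05])-.0014*JY),None,5)
c=shot("wrist","w9");jo=np.array([.5728,.0643,0])
T0=pose();im=c["img"].copy()
for y in(.05,-.05):
  for x in(.025,-.025):
    u=proj(c,(T0@[y-.0014,.0145-.006-.002,x,1])[:3])[0];cv2.circle(im,tuple(int(v) for v in np.round(u)),3,(0,0,255),-1)
for y in(.055,-.055):
  for x in(-.11,-.03):
    u=proj(c,jo+x*J+y*JY+[0,0,.02])[0];cv2.circle(im,tuple(int(v) for v in np.round(u)),3,(255,0,255),-1)
cv2.imwrite("pics/w9c.png",im)
E
```

```text
[[ 0.0425 -0.0025  0.9991  0.5014]
 [-0.9991 -0.0011  0.0425  0.06  ]
 [ 0.001  -1.     -0.0025  0.1671]
 [ 0.      0.      0.      1.    ]] 0.5674841095041382 [-0.3235 -0.4394  0.057 ]
rows 5 t [0.0012, 0.1952, 0.0031] r [8e-05, 0.00019, 3e-05]
```

View pics/w9c.png

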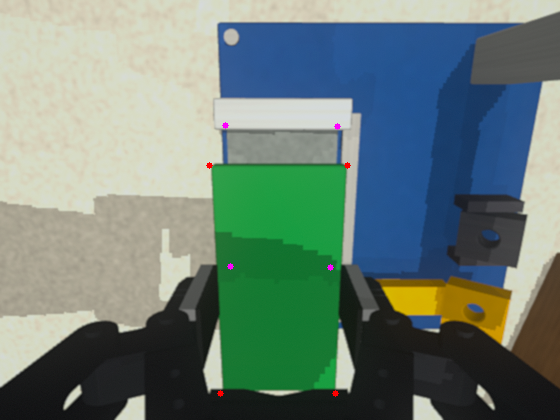

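The plate is held square. Its rail-side edge is at row 164 and the bed's rail-side edge at about row 129, so I'll lower with a small y correction.

Emit:
send_rows(plan=[[[0.006,0.25,0.0045],[0,0.0003,0]],[[0.006,0.25,0.0045],[0,0.0003,0]],[[0.006,0.25,0.0045],[0,0.0003,0]],[[0,0.15,0],[0,0,0]],[[0,0.1,0],[0,0,0]],[[0,0,0],[0,0,0]],[[0,0,0],[0,0,0]],[[0,0,0],[0,0,0]]])

```text
time: 21.65
eef_pos: [0.505, 0.0571, 0.0495]
tcp_rot: [-0.508, 0.491, -0.492, 0.509]
contact_force: [0.5, -0.3, -0.6]
opening: 0.573
```

```bash
python3 - <<'E'
from h import *
P=pose();print(P,get_state()["contact_force"])
c=shot("wrist","w10");x=blobs(c,(50,100,40),(85,255,255),60)[0];r=x.reshape(-1,2);print(r.min(0),r.max(0))
jo=np.array([.5728,.0643,0])
print("rail top inner",proj(c,jo-.07*J+.055*JY+[0,0,.045]),"plate edge @TCP+51.4,top",proj(c,(P@[-.052,.0131-.006,0,1])[:3]))
h=cv2.cvtColor(c["img"],cv2.COLOR_BGR2HSV);print([(v,*map(int,h[v,280])) for v in range(max(0,r[:,1].min()-40),r[:,1].min()+3,2)])
E
```

```text
[[ 0.0334  0.0022  0.9994  0.505 ]
 [-0.9994 -0.001   0.0334  0.0571]
 [ 0.001  -1.      0.0022  0.0495]
 [ 0.      0.      0.      1.    ]] [ 0.4795 -0.3475 -0.6248]
[212 164] [345 391]
rail top inner [[270.8102 140.3191]] plate edge @TCP+51.4,top [[277.0736 161.3423]]
[(124, 40, 11, 206), (126, 39, 9, 202), (128, 38, 10, 202), (130, 41, 10, 203), (132, 41, 10, 204), (134, 39, 9, 203), (136, 30, 8, 202), (138, 38, 10, 203), (140, 34, 11, 184), (142, 40, 11, 141), (144, 56, 16, 114), (146, 53, 14, 142), (148, 49, 14, 142), (150, 52, 19, 145), (152, 51, 18, 142), (154, 53, 17, 139), (156, 56, 15, 135), (158, 53, 17, 133), (160, 50, 17, 134), (162, 57, 20, 129), (164, 65, 121, 95), (166, 67, 191, 132)]
```

Emit:
send_rows(plan=[[[-0.009,0.06,-0.008],[0,0,0]],[[0,0.04,0],[0,0,0]],[[0,0.02,0],[0,0,0]],[[0,0,0],[0,0,0]],[[0,0,0],[0,0,0]]])

```text
time: 22.2
eef_pos: [0.5028, 0.0585, 0.0336]
tcp_rot: [0.509, -0.491, 0.492, -0.508]
contact_force: [-0.1, -0.3, -1.1]
opening: 0.576
```

Emit:
send_rows(plan=[[[0,0.01,0],[0,0,0]],[[0,0,0],[0,0,0]],[[0,0,0],[0,0,0]]])

```text
time: 22.5
eef_pos: [0.5031, 0.0585, 0.0331]
tcp_rot: [0.509, -0.491, 0.492, -0.508]
contact_force: [-2.3, 0.4, 4.5]
opening: 0.571
```

Emit:
send_rows(plan=[[[0,0,0],[0,0,0]],[[0,0,0],[0,0,0]],[[0,0,0],[0,0,0]],[[0,0,0],[0,0,0]]], gripper=0.25)

```text
time: 22.9
eef_pos: [0.5027, 0.0584, 0.0323]
tcp_rot: [0.509, -0.492, 0.491, -0.508]
contact_force: [0.0, -0.3, 1.2]
opening: 0.75
```

Emit:
send_rows(plan=[[[0,-0.1,0],[0,0,0]],[[0,-0.25,0],[0,0,0]],[[0,-0.3,0],[0,0,0]],[[0,-0.35,0],[0,0,0]],[[0,-0.35,0],[0,0,0]],[[0,-0.35,0],[0,0,0]],[[0,-0.35,0],[0,0,0]],[[0,-0.2,0],[0,0,0]],[[0,0,0],[0,0,0]],[[0,0,0],[0,0,0]],[[0,0,0],[0,0,0]]])

```text
time: 24.0
eef_pos: [0.502, 0.0587, 0.3007]
tcp_rot: [0.509, -0.492, 0.491, -0.507]
contact_force: [0.5, -0.0, 0.2]
opening: 0.744
```

```bash
python3 - <<'E'
from h import *
P=pose();c=shot("wrist","w11")
for x in blobs(c,(50,100,40),(85,255,255),200): 
    q=cast(c,x.reshape(-1,2),.026)[:,:2]*1000;print("plate",cv2.minAreaRect(q.astype(np.float32)))
print("bed est 503 60.5 yaw 2.1")
print("pin handle top expect",proj(c,NOTCH+[0,0,.04]),[cv2.boundingRect(x) for x in blobs(c,(0,150,40),(6,255,255),20)])
t=shot("top");print("top",proj(t,NOTCH+[0,0,.04]),[cv2.boundingRect(x) for x in blobs(t,(0,150,60),(6,255,255),5)])
E
```

```text
plate ((503.46905517578125, 59.815460205078125), (49.317771911621094, 98.63233947753906), 1.9161655902862549)
bed est 503 60.5 yaw 2.1
pin handle top expect [[306.4271 -67.9732]] []
top [[183.8345 214.5317]] [(97, 155, 12, 10), (182, 212, 7, 6)]
```

View pics/w11.png

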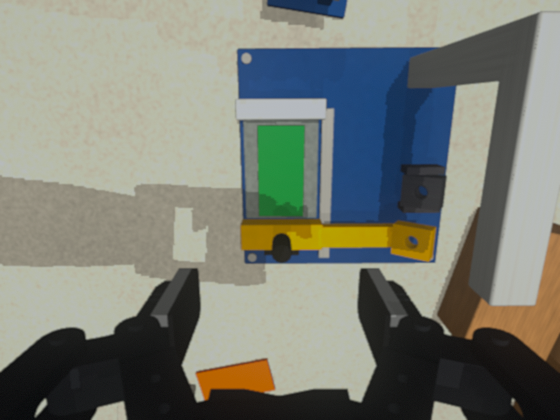

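The plate lies flat and square on the bed at (281,170). The stop is against the rubber block, and the pin shows in the top view where it was parked.

```bash
python3 -c "
from plant import sign_off,get_state
print(get_state()['time'],sign_off())"
```

```text
the job is handed in; nothing more can be done
24.1 None
```

The jig is set for the long format and the job is handed in at 24.1 s of the 72 s allowed. The sign-off reports no verdict.

- **Pin:** I drew it out along its 35° axis, parked it upright in the notch and let it go. The wrist view after release showed it within about 1 px of the expected place. The last top view showed it about 2 px off (about 5 mm at about 2.8 mm per pixel); that view is coarse and the tolerance is 10 mm.
- **Stop:** I dragged it by the knob until the push met resistance (about 5 N), after 50 mm of travel. The last picture shows it against the rubber block.
- **Green plate:** I took the one farther from the base and laid it on the bed. The last measurement put its centre at (503.5, 59.8) mm, against a bed centre I estimated at (503, 60.5) mm. It is turned 1.9° against the jig's 2.1°.
- **Small disagreement:** My estimates of the jig's y position differed by 1–3 mm between views. I put the plate between them, inside the 9 mm tolerance.
- **Other objects:** I touched none of them on purpose, and those visible in the last picture look unmoved. I did not measure them again.

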